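# Fetch the screwdriver from under the tote tray of the tool chest

## Robot

A 7-joint arm with a two-finger parallel gripper is mounted at the origin on a cart in front of the work surface, level with it; the furniture and walls round the work are solid. World frame = base frame: x ahead of the robot, y to its left, z up, the work surface at z = 0. Lengths are in m, angles in rad, forces in N, time in s.
With the tool pointing down it reaches from about 0.4 to 0.875 m from the base axis. Payload 19.3 kg.
Tool frame: the origin (TCP) lies midway between the tips of the shut fingers; the grasp point (between the pads) lies 19 mm behind it; z points along the fingers, y is the line along which they close (so a half turn about z gives the same grasp; the last joint's range is limited). The gripper opens to 85 mm and grips with 20 to 120 N. Pads are 22 mm wide; open, the fingers measure 114 mm over their backs; the gripper's body (76 mm by 85 mm) begins 54 mm behind the grasp point. The pads swing forward as they close: fully open they stand 13 mm farther back than shut.
Start: joints at [1.222, 0.521, -0.036, 1.599, 0.021, 1.021, -0.113], TCP at [0.172, -0.601, 0.21] pointing down, gripper open.
Joint ranges: [-2.91, 2.91], [-0.3, 2.13], [-1.5, 1.42], [0.17, 2.43], [-1.26, 4.41], [0.16, 1.93], [-2.52, 2.52]. Speed limits (rad/s): [1.89, 1.89, 2.39, 2.39, 3.01, 3.01, 3.01].

## Interface

Orientations are given as [roll, pitch, yaw] about the fixed x, y, z axes, in that order (R = Rz(yaw) Ry(pitch) Rx(roll)).
In Python, from workcell import bot, eyes, workorder gives the robot as it stands (bot), with the cameras (eyes) and the job (workorder).
- The arm moves only by the tool shift_gripper, called after "Request:" as name(argument=value, ...) on one line, values as JSON. Schema: {"type":"object","properties":{"increments":{"type":"array","items":{"type":"number"},"minItems":7,"maxItems":35},"grip_n":{"type":"number"},"only":{"type":"string"},"quiet":{"type":"boolean"},"lines":{"type":"string"}},"required":["increments"],"additionalProperties":false}. increments is one flat list of numbers that holds 1 to 5 rows one after another, with no inner brackets; each row has 7 numbers: the finger opening in m, then dx, dy, dz in units of 100 mm, then a rotation vector rx, ry, rz in units of 0.25 rad; each row is the pose to reach, as a shift and turn from the pose commanded when the call began, along the tool's axes at that moment; what a row does not reach only later rows make up. A row lasts 1/8 s, in which the tool goes at most 0.0625 m and 0.188 rad, less where a joint would pass 70% of its speed; a pose out of reach is approached as far as the arm can. The fingers move at their own pace and stop on an object; grip_n is the grip in N (left out, the last holds). Time passes only in rows, so rows that do not move let the fingers close. The tool returns the time, the measured TCP pose, the force, the opening and the grip force at its end. only (a regular expression) keeps the lines of the reply that match it, lines (a string "A,B") keeps lines A to B, and quiet returns only ok. Input that does not fit is refused with a message, and nothing moves.
- bot.observe(): the state, without advancing time (a new reading comes with each control period).
- eyes.grab_frame(name): name is "scene" or "top" or "wrist"; returns the picture (384x512x3 uint8, blue, green, red); there is no depth.
- eyes.calibration(name): a dict with "vfov" (degrees; the focal length in pixels is half the picture's height over the tangent of half this angle, whatever the lens; pixels are square), "cx", "cy" (the principal point, pixels), "dist_coeffs" ([k1, k2, p1, p2, k3] as OpenCV has them; the pictures are not rectified), "eye" and "attitude" of the camera in the world. Camera axes: x right, y down, z forward; pixel columns grow to the right and rows downward; lengths in m; the calibration is good to about 2 mm. A picture is of the moment at which its call begins: read the wrist's pose just before it. calibration takes no time and is no camera call; for the wrist camera it gives the pose at the moment of the call.
- workorder.job_done(): hands the job in; it is judged then, once.
The state is a dict: "clock": time; "qpos": joint angles; "qd": joint speeds; "joint_efforts": joint torques, N m; "position": TCP position; "tool_rot": TCP orientation; "force": force on the tool from outside, world axes, zero at the start; "moment": the same for the moment, N m; "grip_width": finger opening in m; "finger_force": force on a finger pad.
Only numpy, scipy, OpenCV 4.12 (cv2) and the standard library are available. Lean on these libraries where they do the work, as an engineer would, in place of code of your own. Each camera call takes 0.05 s, during which the arm holds its last target. There are 200 camera calls.

## Task

Lift the lid of the green tool chest all the way back until it rests on its stop, guiding it so that it never slams either way. Then lift the grey tote tray out by its tube handle and stand it level on free bench beside the chest with its terminal block and bolt still in it, and lay the small red screwdriver from the bottom of the chest flat inside the steel parts tray. Leave the lid open and do not knock the tins, tape roll or pliers about.

Things in the scene. Friction and masses are not known exactly. Their poses are not given: they have to be found in the camera images.
- chest: green steel tool chest fixed to the bench, 170 (x) by 280 (y) by 72 mm high without its lid, walls 3 mm. Origin at the centre of its underside; +x towards the hinge side (far from the robot), y along its length. Inner floor at z = 3 mm. Two undone latches hang on its front; nothing holds the lid down. Ledges 22 mm wide along both ends inside, top at z = 38 mm, carry the tote tray.
- chest_lid (a joint): lid hinge: 0 rad = shut, grows as the front edge rises, 1.83 rad = open, leaning back on its stop. Lid 600 g, hinge nearly free of friction: let go below about 1.4 rad it falls shut, above that it falls open.
- lid_hinge (a point): point on the hinge line at mid-length: the far (+x of the chest) top rim of the chest, 72 mm above the bench. The hinge line runs along the chest's y.
- lid_handle (a point): middle of the lid's grab handle: round bar along the chest's y, 12.4 mm thick over its 62 mm black grip, 40 mm in front of the lid's front face, so a finger fits behind it. 210 mm in front of the hinge line and 16 mm above it (88 mm above the bench) when shut; moves with the lid. The bar can turn between the fingers.
- tote_tray: loose grey steel tray, 146 (x) by 256 (y) mm, walls 27 mm high, about 400 g, standing on the ledges in the chest about 9 mm clear all round. Origin at the centre of its underside, z up, y along its length and its handle. A thin divider 16 mm high runs under the handle.
- tray_bar (a point): middle of the tray's tube handle, 12 mm thick, along the tray's y from end to end, 44 mm above the tray's underside.
- terminal: light grey plastic terminal block 22 x 64 x 20 mm lying loose in the tote tray, in the half towards the front. Origin at the centre of its underside.
- hex_bolt: hex bolt 45 mm long, 15 mm head, lying loose in the tote tray, in the half towards the hinge. Origin at the centre of its underside.
- red_driver: small screwdriver 160 mm long, 40 g, lying on the floor of the chest under the tote tray. Red handle 21 mm wide and 19 mm high over its own y = 0 to +80 mm, thin steel blade over y = -80 to 0. Origin at mid-length on its underside as it lies; y along its length, z up at the start.
- driver_grip (a point): grip point of the screwdriver: on the axis of its red handle, 35 mm from its origin along its +y and 9.5 mm up; near its centre of mass.
- hex_key: small black hex key 82 x 20 x 4 mm lying in the well near the hinge side of the chest; not needed.
- job_tray: open shallow steel parts tray with a black rubber mat, on the bench to the right of the chest, 140 (x) by 200 (y) by 26 mm high, walls 3 mm, floor 3 mm, 500 g, loose. Origin at the centre of its underside; y along its length.
- green_tin: green tin 72 mm across, 110 mm high, bystander at the right rear. Origin under its centre.
- grey_tin: dark grey tin 57 mm across, 140 mm high, bystander at the right rear. Origin under its centre.
- yellow_tape: yellow tape roll 68 mm across, 18 mm high, lying on the left of the bench, bystander. Origin under its centre. The bench between it and the chest, to the robot's front left, is free: at least 250 mm wide.
- pliers: orange-handled side cutters 56 x 179 x 14 mm lying at the far left of the bench, bystander. Origin under the centre.

How it is judged:
On the way, in this order (a step that is already met when the one before it is completed fails the run):
1. the lid rests on its stop, fully open (value of joint chest_lid above 1.76 rad and velocity of joint chest_lid below 0.1 rad/s), for 0.2 s.
2. the tote tray stands level on the bench, let go, with the terminal block and the bolt in it (height (world z) of tote_tray below 0.006 m and angle between tote_tray's own z axis and vertical below 0.06 rad and linear speed of tote_tray below 0.02 m/s and x of terminal in the frame of tote_tray between -0.075 and 0.075 m and y of terminal in the frame of tote_tray between -0.13 and 0.13 m and z of terminal in the frame of tote_tray between -0.005 and 0.02 m and x of hex_bolt in the frame of tote_tray between -0.075 and 0.075 m and y of hex_bolt in the frame of tote_tray between -0.13 and 0.13 m and z of hex_bolt in the frame of tote_tray between -0.005 and 0.02 m and contact force between the fingers and tote_tray below 0.1 N), for 0.2 s.
At the end, for the whole second after the job is handed in: Lid open on its stop (within 0.07 rad); tote tray level on the bench (within 6 mm, 0.06 rad), terminal block and bolt in it; parts tray level on the bench; screwdriver lying flat (within 0.15 rad) on the parts tray's floor, inside its walls; all at rest and released (value of joint chest_lid above 1.76 rad and height (world z) of each of tote_tray, job_tray below 0.006 m and angle between each of tote_tray, job_tray's own z axis and vertical below 0.06 rad and linear speed of each of tote_tray, red_driver below 0.02 m/s and x of terminal in the frame of tote_tray between -0.075 and 0.075 m and y of terminal in the frame of tote_tray between -0.13 and 0.13 m and z of terminal in the frame of tote_tray between -0.005 and 0.02 m and x of hex_bolt in the frame of tote_tray between -0.075 and 0.075 m and y of hex_bolt in the frame of tote_tray between -0.13 and 0.13 m and z of hex_bolt in the frame of tote_tray between -0.005 and 0.02 m and x of driver_grip in the frame of job_tray between -0.067 and 0.067 m and y of driver_grip in the frame of job_tray between -0.095 and 0.095 m and z of driver_grip in the frame of job_tray between 0 and 0.02 m and angle between red_driver's own y axis and vertical between 1.42 and 1.72 rad); the robot touches nothing.
It fails at once if the lid slams: it swings faster than 2.2 rad/s either way (velocity of joint chest_lid above 2.2 rad/s or velocity of joint chest_lid below -2.2 rad/s).
It fails at once if a bystander (tin, tape roll, pliers) is shifted by more than 30 mm (distance of any of green_tin, grey_tin, yellow_tape, pliers from where it was at the start of the episode above 0.03 m).
It also fails if it takes over 72 s, if anything falls off the work surface, if the arm or the gripper's body presses on something with over 40 N, if the wrist force passes 120 N, or if a joint passes its speed limit or range.

## Working session

There is one attempt and no reset: what is moved stays moved. The work goes in short steps, Python scripts to look and compute and a tool call to move; the robot and the scene stay as the last step left them, time stands still between calls to the robot, and variables do not carry over. Pictures are saved under pics/ and viewed, at most 11 in all, crops included, and the job is handed in when it is done.

```bash
ls; mkdir -p pics
```

Create h.py:
```python
import numpy as np,cv2
from workcell import bot, eyes, workorder
from scipy.spatial.transform import Rotation as R
np.set_printoptions(precision=4,suppress=True)
def K(c):
    f=192/np.tan(np.radians(c['vfov'])/2)
    return np.array([[f,0,c['cx']],[0,f,c['cy']],[0,0,1.]])
```

Run:
```python
from h import *
for n in ('scene','top','wrist'):
    print(n,eyes.calibration(n)); cv2.imwrite(f'pics/{n}0.png',eyes.grab_frame(n))
print(bot.observe())
a=cv2.imread('pics/scene0.png');b=cv2.imread('pics/top0.png')
```

```text
pics
workcell.py
scene {'vfov': 56.29704704055861, 'cx': 257.6901518963991, 'cy': 186.62705519857641, 'dist_coeffs': array([-0.0272,  0.    ,  0.    ,  0.    ,  0.    ]), 'eye': array([-0.1066,  0.6446,  1.1286]), 'attitude': array([-2.459 , -0.0169, -2.2329])}
top {'vfov': 45.43394354139294, 'cx': 247.05280647696762, 'cy': 193.8850324703155, 'dist_coeffs': array([-0.0493,  0.    ,  0.    ,  0.    ,  0.    ]), 'eye': array([-0.2949,  0.0605,  1.9253]), 'attitude': array([-2.718 ,  0.0093, -1.5705])}
wrist {'vfov': 59.137766865399826, 'cx': 255.6448475904556, 'cy': 195.35842269194453, 'dist_coeffs': array([-0.0388,  0.    ,  0.    ,  0.    ,  0.    ]), 'eye': array([ 0.2532, -0.5783,  0.3724]), 'attitude': array([ 2.8126,  0.0014, -1.2912])}
{'clock': 0.15, 'qpos': array([ 1.2218,  0.5219, -0.0363,  1.5998,  0.0212,  1.0211, -0.1127]), 'qd': array([ 0.    , -0.0015,  0.0007, -0.0017, -0.0007, -0.0001, -0.0001]), 'joint_efforts': array([  0.0037, -92.7392,   1.9816, -37.0055,   0.018 ,   0.0064,
        -0.0001]), 'position': array([ 0.1719, -0.6006,  0.2101]), 'tool_rot': array([-3.1408,  0.    ,  0.2789]), 'force': array([ 0.5014, -0.4648,  0.2407]), 'moment': array([ 0.0478, -0.0148, -0.0121]), 'finger_force': 0.0, 'grip_width': 0.08553133576561561}
```

View pics/top0.png

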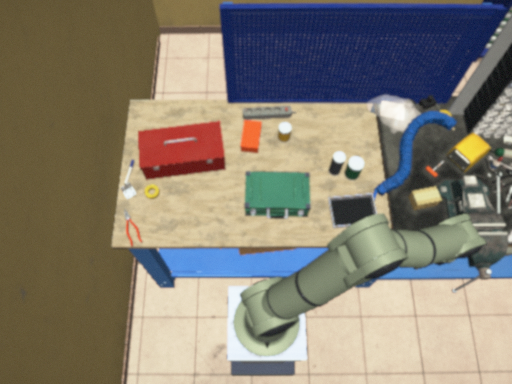

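View pics/scene0.png

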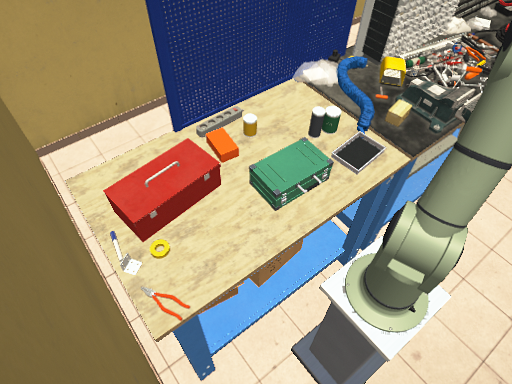

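Top: chest at about (278,193), handle near (288,214), parts tray (353,209), tins (337,162)/(355,167). Tape is at (151,190). Scene: chest (291,173), lid handle (316,187). I'll get rough positions, plus enlarged crops for accurate corners.

Add to h.py:
```python
def ray(c,uv):
    p=cv2.undistortPoints(np.array(uv,float).reshape(-1,1,2),K(c),c['dist_coeffs']).reshape(-1,2)
    d=np.c_[p,np.ones(len(p))]@R.from_euler('xyz',c['attitude']).as_matrix().T
    return c['eye'],d/np.linalg.norm(d,axis=1)[:,None]
def onz(c,uv,z):
    e,d=ray(c,uv); return e+d*((z-e[2])/d[:,2])[:,None]
def tri(cs,uvs):
    A=np.zeros((3,3));b=np.zeros(3)
    for c,uv in zip(cs,uvs):
        e,d=ray(c,[uv]);P=np.eye(3)-np.outer(d[0],d[0]);A+=P;b+=P@e
    return np.linalg.solve(A,b)
def proj(c,X):
    Rm=R.from_euler('xyz',c['attitude']).as_matrix().T
    return cv2.projectPoints(np.array(X,float).reshape(-1,1,3),cv2.Rodrigues(Rm)[0],-Rm@c['eye'],K(c),c['dist_coeffs'])[0].reshape(-1,2)
def totool(v): # world vec -> tool axes
    return R.from_euler('xyz',bot.observe()['tool_rot']).inv().apply(v)
```

Run:
```python
from h import *
t=eyes.calibration('top');s=eyes.calibration('scene')
print('bench/tin/tape/tray',onz(t,[(353,209),(151,190),(132,230),(337,162),(355,167),(245,215),(310,216)],0.02))
print('handle',tri([t,s],[(288,214),(316,187)]))
a=cv2.imread('pics/scene0.png')[125:225,235:395];b=cv2.imread('pics/top0.png')[155:235,235:385]
f=lambda i:cv2.resize(i,(800,int(i.shape[0]*800/i.shape[1])),interpolation=3)
a=cv2.resize(a,(480,300),interpolation=3);b=cv2.resize(b,(480,256),interpolation=3)
cv2.imwrite('pics/crop1.png',np.vstack([a,b]))
```

```text
bench/tin/tape/tray [[ 0.4879 -0.3975  0.02  ]
 [ 0.5856  0.5199  0.02  ]
 [ 0.3909  0.5878  0.02  ]
 [ 0.7272 -0.3447  0.02  ]
 [ 0.7004 -0.4271  0.02  ]
 [ 0.4609  0.0876  0.02  ]
 [ 0.455  -0.2022  0.02  ]]
handle [ 0.4548 -0.1048  0.0268]
```

View pics/crop1.png

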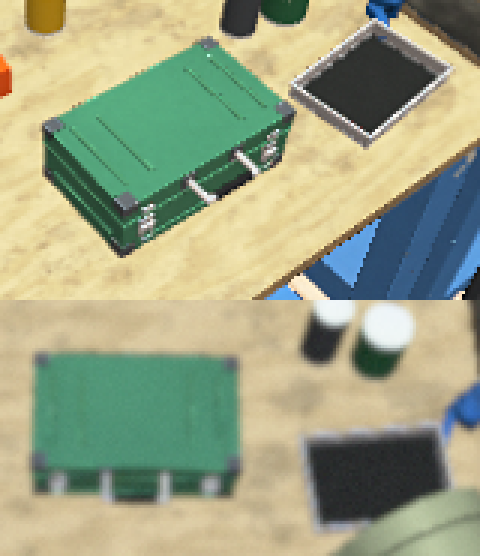

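Crops: handle grip at (233,183) in the scene crop and (135,497) in the top crop. The chest is almost aligned with the world axes. Next I'll triangulate the handle and work out the approach.

Run:
```python
from h import *
t=eyes.calibration('top');s=eyes.calibration('scene')
T=lambda u,v:(235+u*150/480,155+(v-300)*80/256)
S=lambda u,v:(235+u/3,125+v/3)
print('h',tri([t,s],[T(135,497),S(233,183)]))
for a,b in [((36,358),(57,124)),((236,358),(207,44)),((36,461),(125,203)),((236,461),(291,114))]:
    print(tri([t,s],[T(*a),S(*b)]))
print('tray z.026',onz(s,[S(291,88),S(373,24),S(451,69),S(369,139)],.026))
o=bot.observe();h=tri([t,s],[T(135,497),S(233,183)])
print(totool(np.array([.38,-.10,.28])-o['position']))
print('wrist cam in tool', R.from_euler('xyz',o['tool_rot']).inv().apply(eyes.calibration('wrist')['eye']-o['position']))
```

```text
h [ 0.4236 -0.0512  0.0951]
[0.6146 0.0805 0.1257]
[ 0.6322 -0.1987  0.0907]
[0.4737 0.0815 0.1046]
[ 0.4662 -0.1891  0.1013]
tray z.026 [[ 0.5372 -0.286   0.026 ]
 [ 0.5577 -0.4839  0.026 ]
 [ 0.4227 -0.5031  0.026 ]
 [ 0.4026 -0.3023  0.026 ]]
[ 0.3378 -0.4241 -0.0696]
wrist cam in tool [ 0.0842  0.0008 -0.1624]
```

The manual's scale: shifts go in units of 100 mm and turns go in units of 0.25 rad. Converting my numbers, 0.04 m is 0.4, -0.23 m is -2.3, -0.65 rad is -2.6.

Request:
shift_gripper(increments=[0.085,0.4,-0.46,-0.3,0,0,-0.52,0.085,0.8,-0.92,-0.5,0,0,-1.04,0.085,1.2,-1.38,-0.6,0,0,-1.56,0.085,1.6,-1.84,-0.6,0,0,-2.08,0.085,2,-2.3,-0.6,0,0,-2.6], grip_n=30)

```text
clock: 0.78
position: [0.3002, -0.3257, 0.2707]
tool_rot: [3.141, 0.0, 0.933]
force: [1.4, -1.2, -0.0]
grip_width: 0.0851
finger_force: 0.0
```

Run:
```python
from h import *
o=bot.observe();print(o['clock'],o['qpos'],totool(np.array([.41,-.10,.27])-o['position']),o['tool_rot'])
```

```text
0.775 [ 0.9536  0.1686 -0.2974  1.964   0.0582  1.0163 -0.0083] [ 0.2467 -0.0462  0.0006] [3.1409 0.0003 0.9329]
```

Request:
shift_gripper(increments=[0.085,0.5,-0.09,0,0,0,-0.52,0.085,1,-0.18,0,0,0,-1.04,0.085,1.5,-0.27,0,0,0,-1.56,0.085,2,-0.36,0,0,0,-2.08,0.085,2.47,-0.46,0,0,0,-2.552])

```text
clock: 1.4
position: [0.4112, -0.1006, 0.2706]
tool_rot: [3.141, 0.0, 1.571]
force: [0.5, -0.6, 0.0]
grip_width: 0.0849
finger_force: 0.0
```

Request:
shift_gripper(increments=[0.085,0,0,0,0,0,0])

```text
clock: 1.52
position: [0.4117, -0.0993, 0.2706]
tool_rot: [3.141, -0.001, 1.573]
force: [-0.5, -0.8, -0.5]
grip_width: 0.085
finger_force: 0.0
```

Run:
```python
from h import *
c=eyes.calibration('wrist');cv2.imwrite('pics/w1.png',eyes.grab_frame('wrist'));o=bot.observe();print(o['clock'],o['qpos'],o['tool_rot'],o['position'])
import pickle;pickle.dump(c,open('w1.pkl','wb'))
print(c, proj(c,[[.424,-.051,.09]]))
```

```text
1.575 [ 0.625   0.1575 -0.5836  1.9949  0.1014  1.0175 -0.008 ] [-3.1414 -0.0003  1.5692] [ 0.411  -0.1011  0.2704]
{'vfov': 59.137766865399826, 'cx': 255.6448475904556, 'cy': 195.35842269194453, 'dist_coeffs': array([-0.0388,  0.    ,  0.    ,  0.    ,  0.    ]), 'eye': array([ 0.4126, -0.0166,  0.433 ]), 'attitude': array([ 2.8139, -0.0003,  0.0033])} [[266.8507 117.1065]]
```

View pics/w1.png

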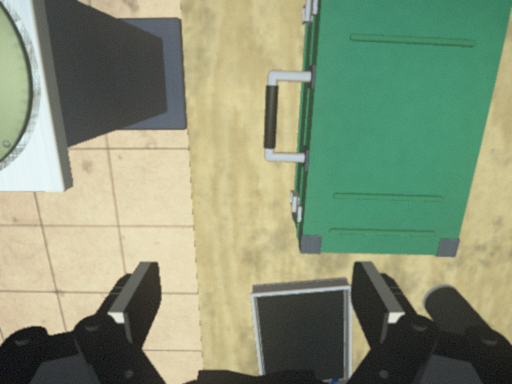

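The black grip runs from (272,86) to (270,148), centre (271,117). The front right lid corner is at (300,250) and the far right one at (458,252).

Run:
```python
from h import *
import pickle;c=pickle.load(open('w1.pkl','rb'));t=eyes.calibration('top');s=eyes.calibration('scene')
T=lambda u,v:(235+u*150/480,155+(v-300)*80/256)
S=lambda u,v:(235+u/3,125+v/3)
print('3v',tri([t,s,c],[T(135,497),S(233,183),(271,117)]),tri([s,c],[S(233,183),(271,117)]))
g=onz(c,[(272,86),(270,148),(271,117)],.088);print(g)
for z in(.09,.1,.11,.12):print(onz(c,[(300,252),(458,254),(352,40),(356,195)],z)[:,:2].tolist())
print('corner',tri([s,c],[S(291,112),(300,252)]))
print(onz(c,[(252,290),(349,283)],.026))
o=bot.observe();print(totool(np.array([*g[2,:2],.088])-o['position']))
```

```text
3v [ 0.4261 -0.0518  0.0918] [ 0.4266 -0.0518  0.0925]
[[ 0.4287 -0.0214  0.088 ]
 [ 0.4277 -0.0824  0.088 ]
 [ 0.4282 -0.0511  0.088 ]]
[[0.46379417874220696, -0.20112147579385345], [0.647479135947368, -0.20416015329193918], [0.5027680312382026, 0.020563124999523275], [0.5209070075266973, -0.1324900642441119]]
[[0.4623025260763219, -0.19574296368719574], [0.6406326796796133, -0.1986930573324759], [0.5001402086382102, 0.019479063812922578], [0.5177503955416527, -0.12911230241858618]]
[[0.4608108734104368, -0.19036445158053802], [0.6337862234118588, -0.19322596137301254], [0.49751238603821785, 0.018395002626321873], [0.514593783556608, -0.1257345405930605]]
[[0.45931922074455167, -0.18498593947388034], [0.6269397671441042, -0.18775886541354925], [0.49488456343822546, 0.01731094143972117], [0.5114371715715634, -0.12235677876753483]]
corner [ 0.4633 -0.1952  0.0982]
[[ 0.4085 -0.2958  0.026 ]
 [ 0.5445 -0.2843  0.026 ]]
[0.05   0.0172 0.1824]
```

Request:
shift_gripper(increments=[0.034,0.495,0.165,0.5,0,0,0,0.034,0.495,0.165,0.9,0,0,0,0.034,0.495,0.165,1.3,0,0,0,0.034,0.495,0.165,1.7,0,0,0,0.034,0.495,0.165,2,0,0,0])

```text
clock: 2.2
position: [0.4266, -0.0538, 0.0689]
tool_rot: [-3.14, 0.0, 1.564]
force: [0.2, -0.7, 0.3]
grip_width: 0.0339
finger_force: 0.0
```

Request:
shift_gripper(increments=[0.034,0,0,0,0,0,0,0.0,0,0,0,0,0,0,0.0,0,0,0,0,0,0,0.0,0,0,0,0,0,0], grip_n=25)

```text
clock: 2.7
position: [0.4269, -0.0533, 0.072]
tool_rot: [-3.141, 0.002, 1.566]
force: [-11.6, 0.1, 25.6]
grip_width: 0.0043
finger_force: 22.5
```

Run:
```python
from h import *
o=bot.observe();print(o['clock'],o['qpos'],o['tool_rot'],o['position'])
```

```text
2.7 [ 0.3696  0.4913 -0.4854  2.1912  0.4364  0.5517 -0.4489] [-3.1414  0.0015  1.5659] [ 0.4269 -0.0533  0.072 ]
```

Run:
```python
from h import *
w=eyes.grab_frame('wrist');s=eyes.grab_frame('scene')
x,y=[int(v) for v in proj(eyes.calibration('scene'),[[.43,-.05,.09]])[0]]
s=cv2.resize(s[y-50:y+50,x-60:x+60],(460,384),interpolation=3)
cv2.imwrite('pics/w2.png',np.hstack([w[:,100:440],s]))
o=bot.observe();print(o['clock'],o['force'],o['grip_width'],o['position'])
```

```text
2.8 [-14.2365   0.8763  30.2142] 0.003262914299936858 [ 0.4267 -0.0533  0.0721]
```

View pics/w2.png

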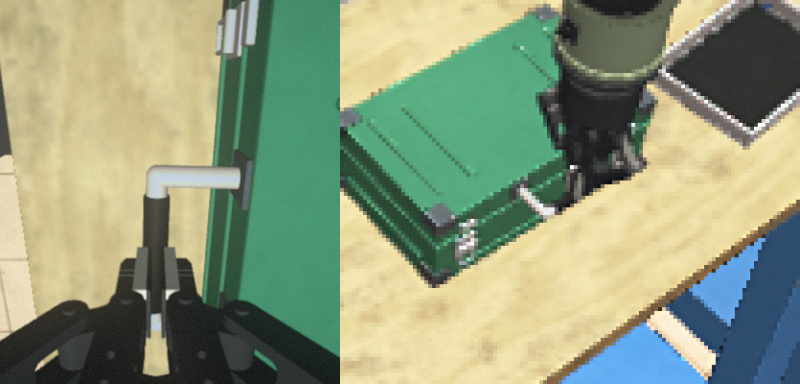

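Left: the bar (155,230) enters between the pads near (155,300). The reading of 3 mm on a 12.4 mm bar means the fingers are wrapping round it. I'll reopen and re-grip a little higher.

To row units: -0.006 m is -0.06.

Request:
shift_gripper(increments=[0.034,0,0,0,0,0,0,0.034,0,0,0,0,0,0,0.034,0,0,-0.06,0,0,0,0.034,0,0,-0.06,0,0,0], grip_n=20)

```text
clock: 3.3
position: [0.4278, -0.0528, 0.0771]
tool_rot: [3.141, 0.0, 1.567]
force: [0.5, -0.2, 0.3]
grip_width: 0.0337
finger_force: 0.0
```

Request:
shift_gripper(increments=[0.0,0,0,0,0,0,0,0.0,0,0,0,0,0,0,0.0,0,0,0,0,0,0], grip_n=20)

```text
clock: 3.68
position: [0.4274, -0.0526, 0.0764]
tool_rot: [-3.141, -0.0, 1.567]
force: [-0.0, 0.2, 0.4]
grip_width: -0.0001
finger_force: 0.0
```

Run:
```python
from h import *
w=eyes.grab_frame('wrist');s=eyes.grab_frame('scene');c=eyes.calibration('wrist')
o=bot.observe();p=o['position'];Rm=R.from_euler('xyz',o['tool_rot']).as_matrix()
for X,col in((p,(0,0,255)),(p-Rm[:,2]*.019,(255,0,255)),(np.array([.4277,-.0825,.088]),(0,255,255)),(np.array([.4287,-.0214,.088]),(0,255,255))):
    u=proj(c,[X])[0];cv2.circle(w,tuple(int(round(v)) for v in u),2,col,-1);print(u)
x,y=[int(v) for v in proj(eyes.calibration('scene'),[[.43,-.05,.09]])[0]]
s=cv2.resize(s[y-50:y+50,x-60:x+60],(300,250),interpolation=3)
w=cv2.resize(w[130:,120:400],None,fx=1.75,fy=1.75);S=np.zeros((w.shape[0],300,3),np.uint8);S[:250]=s
cv2.imwrite('pics/w3.png',np.hstack([w,S]))
```

```text
[253.3762 244.0105]
[253.1192 262.1104]
[254.0472 304.3865]
[255.5492 195.5718]
```

View pics/w3.png

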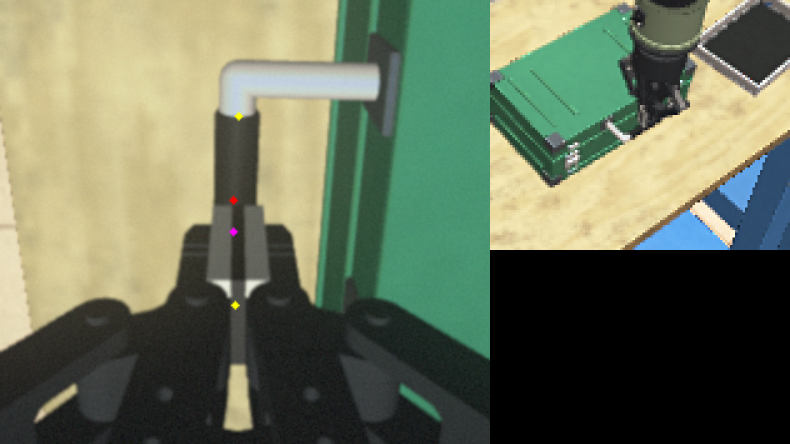

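The pad tips appear at crop row ~205. They would be lower in the picture if they were 12 mm under the bar, so the tips really sit on top of the bar, about 19 mm higher than I assumed. I'll go deeper.

Request:
shift_gripper(increments=[0.034,0,0,0,0,0,0,0.034,0,0,0,0,0,0,0.034,0,0,0.12,0,0,0,0.034,0,0,0.24,0,0,0,0.034,0,0,0.26,0,0,0], grip_n=20)

```text
clock: 4.4
position: [0.4268, -0.0525, 0.0494]
tool_rot: [-3.14, -0.0, 1.567]
force: [0.3, 0.6, 0.8]
grip_width: 0.0339
finger_force: 0.0
```

Request:
shift_gripper(increments=[0.0,0,0,0,0,0,0,0.0,0,0,0,0,0,0,0.0,0,0,0,0,0,0], grip_n=25)

```text
clock: 4.78
position: [0.4265, -0.0526, 0.0504]
tool_rot: [-3.14, 0.0, 1.567]
force: [-5.1, 2.9, -2.6]
grip_width: 0.0111
finger_force: 24.3
```

To row units: -0.1158 m is -1.158, -0.0952 m is -0.952.

Request:
shift_gripper(increments=[0.0,0,0.034,-0.25,0,0,0,0.0,0,0.098,-0.495,0,0,0,0.0,0,0.191,-0.729,0,0,0,0.0,0,0.312,-0.952,0,0,0,0.0,0,0.458,-1.158,0,0,0], grip_n=25)

```text
clock: 5.4
position: [0.4699, -0.0538, 0.1667]
tool_rot: [-3.135, 0.002, 1.566]
force: [-15.0, -6.9, 7.4]
grip_width: 0.0116
finger_force: 25.2
```

Run:
```python
from h import *
import numpy as np
for k in range(0,17):
    a=.676+.1*k;print(round(.6+.1*k,2),round(.2106*(np.cos(.676)-np.cos(a)),4),round(.2106*(np.sin(a)-np.sin(.676)),4))
```

```text
0.6 0.0 0.0
0.7 0.014 0.0157
0.8 0.0295 0.03
0.9 0.0463 0.0427
1.0 0.0643 0.0536
1.1 0.0833 0.0626
1.2 0.1031 0.0697
1.3 0.1235 0.0748
1.4 0.1444 0.0779
1.5 0.1654 0.0788
1.6 0.1864 0.0777
1.7 0.2072 0.0744
1.8 0.2276 0.0691
1.9 0.2473 0.0618
2.0 0.2662 0.0525
2.1 0.2841 0.0414
2.2 0.3008 0.0286
```

To row units: 0.082 m is 0.82, -0.0636 m is -0.636.

Request:
shift_gripper(increments=[0.0,0,0.13,-0.165,0,0,0,0.0,0,0.28,-0.31,0,0,0,0.0,0,0.45,-0.437,0,0,0,0.0,0,0.63,-0.546,0,0,0,0.0,0,0.82,-0.636,0,0,0], grip_n=25)

```text
clock: 6.02
position: [0.5552, -0.0551, 0.231]
tool_rot: [-3.141, 0.002, 1.565]
force: [-0.8, -7.1, -2.1]
grip_width: 0.0111
finger_force: 24.6
```

Request:
shift_gripper(increments=[0.0,-0.01,0.198,-0.071,0,0,0,0.0,-0.01,0.402,-0.122,0,0,0,0.0,-0.02,0.611,-0.153,0,0,0,0.0,-0.02,0.821,-0.162,0,0,0,0.0,-0.02,1.031,-0.151,0,0,0], grip_n=25)

```text
clock: 6.65
position: [0.6589, -0.0571, 0.2454]
tool_rot: [3.141, 0.002, 1.565]
force: [-0.2, -4.8, 0.6]
grip_width: 0.0113
finger_force: 25.6
```

To row units: 0.0412 m is 0.412, 0.031 m is 0.31.

Request:
shift_gripper(increments=[0.0,0,0.104,0.014,0,0,0,0.0,0,0.208,0.033,0,0,0,0.0,-0.01,0.31,0.06,0,0,0,0.0,-0.01,0.412,0.086,0,0,0,0.0,-0.01,0.49,0.11,0,0,0], grip_n=25)

```text
clock: 7.28
position: [0.7063, -0.0579, 0.234]
tool_rot: [-3.138, 0.001, 1.566]
force: [-62.6, -5.8, 47.1]
grip_width: 0.0114
finger_force: 35.9
```

Request:
shift_gripper(increments=[0.0,0,0.02,0.01,0,0,0], grip_n=25)

```text
clock: 7.4
position: [0.706, -0.0575, 0.2331]
tool_rot: [-3.133, 0.002, 1.566]
force: [-45.7, -5.4, 30.2]
grip_width: 0.0113
finger_force: 31.8
```

Request:
shift_gripper(increments=[0.0,0,-0.04,-0.01,0,0,0,0.034,0,-0.04,-0.01,0,0,0,0.034,0,-0.04,-0.01,0,0,0,0.034,0,-0.04,-0.3,0,0,0,0.034,0,-0.04,-0.8,0,0,0], grip_n=25)

```text
clock: 8.02
position: [0.7048, -0.0566, 0.3125]
tool_rot: [-3.139, -0.001, 1.567]
force: [0.7, -0.3, 1.1]
grip_width: 0.0342
finger_force: 0.0
```

Request:
shift_gripper(increments=[0.034,0,-0.5,-0.4,0,0,0,0.034,0,-1,-0.5,0,0,0,0.034,0,-1.5,-0.4,0,0,0,0.034,0,-1.8,0,0,0,0,0.034,0,-1.8,0,0,0,0], grip_n=25)

```text
clock: 8.65
position: [0.5227, -0.0564, 0.3115]
tool_rot: [-3.138, 0.001, 1.567]
force: [0.7, 0.4, 0.8]
grip_width: 0.0339
finger_force: 0.0
```

Run:
```python
from h import *
import pickle
t=eyes.calibration('top')
print('redbox front edge, bench edge, tape',onz(t,[(145,178),(224,168),(180,247),(151,190),(151,197)],0).tolist())
c=eyes.calibration('wrist');cv2.imwrite('pics/w4.png',eyes.grab_frame('wrist'));pickle.dump(c,open('w4.pkl','wb'))
o=bot.observe();print(o['clock'],o['position'],o['qpos'])
```

```text
redbox front edge, bench edge, tape [[0.6570605909119002, 0.5585195465185879, -2.220446049250313e-16], [0.70799083993421, 0.1877616889953174, 0.0], [0.3186163374711818, 0.3730029823481685, 0.0], [0.5947945704502552, 0.5247051797258684, -2.220446049250313e-16], [0.5592379927126234, 0.5216203828383901, 2.220446049250313e-16]]
8.7 [ 0.5249 -0.0562  0.313 ] [ 0.4632  0.3139 -0.6035  1.6955  0.19    1.1917 -0.1922]
```

View pics/w4.png

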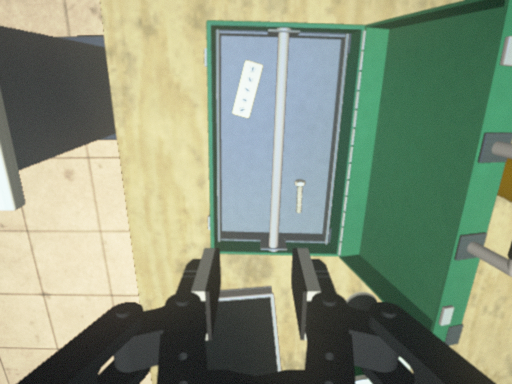

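The lid is open. The tube handle runs (284,30)–(273,247), with the terminal at (248,89) and the bolt at (299,196), both in the tray.

Run:
```python
from h import *
import pickle;c=pickle.load(open('w4.pkl','rb'))
g=onz(c,[(284,30),(273,247),(279,130)],.082);print(g,g[:2].mean(0))
print('rim z.072',onz(c,[(209,22),(211,254),(365,25),(342,254)],.072))
print('tray rim z.065',onz(c,[(217,31),(218,243),(350,33),(332,242)],.065))
o=bot.observe();m=g[:2].mean(0);print(totool(np.r_[m[:2],.2]-o['position']), totool(np.r_[m[:2],.044]-o['position']))
```

```text
[[ 0.5535  0.0773  0.082 ]
 [ 0.5452 -0.1779  0.082 ]
 [ 0.5501 -0.028   0.082 ]] [ 0.5494 -0.0503  0.082 ]
rim z.072 [[ 0.4733  0.0869  0.072 ]
 [ 0.463  -0.1935  0.072 ]
 [ 0.6419  0.0839  0.072 ]
 [ 0.6382 -0.1939  0.072 ]]
tray rim z.065 [[ 0.4808  0.0788  0.065 ]
 [ 0.4721 -0.1807  0.065 ]
 [ 0.628   0.0766  0.065 ]
 [ 0.6252 -0.1795  0.065 ]]
[0.006  0.0245 0.113 ] [0.006  0.0246 0.269 ]
```

To row units: 0.266 m is 2.66, 0.05 m is 0.5, 0.03 rad is 0.12.

Request:
shift_gripper(increments=[0.034,0.06,0.245,0.5,0,0,0.12,0.034,0.06,0.245,1.1,0,0,0.12,0.034,0.06,0.245,1.7,0,0,0.12,0.034,0.06,0.245,2.3,0,0,0.12,0.034,0.06,0.245,2.66,0,0,0.12], grip_n=30)

```text
clock: 9.32
position: [0.5507, -0.0497, 0.0446]
tool_rot: [-3.141, -0.001, 1.537]
force: [0.5, -0.0, 0.3]
grip_width: 0.0337
finger_force: 0.0
```

Request:
shift_gripper(increments=[0.034,0,0,0,0,0,0,0,0,0,0,0,0,0,0,0,0,0,0,0,0,0,0,0,0,0,0,0], grip_n=60)

```text
clock: 9.82
position: [0.5514, -0.05, 0.0488]
tool_rot: [3.138, -0.0, 1.537]
force: [0.0, 2.0, 8.7]
grip_width: 0.0099
finger_force: 59.3
```

Request:
shift_gripper(increments=[0,0,0,-0.1,0,0,0,0,0,0,-0.25,0,0,0,0,0,0,-0.4,0,0,0,0,0,0,-0.4,0,0,0,0,0,0,-0.4,0,0,0], grip_n=60)

```text
clock: 10.45
position: [0.5497, -0.0503, 0.0869]
tool_rot: [-3.141, 0.0, 1.537]
force: [-0.2, 0.5, -4.8]
grip_width: 0.0096
finger_force: 58.9
```

Run:
```python
from h import *
cv2.imwrite('pics/w5.png',np.hstack([eyes.grab_frame('wrist')[:,60:460],eyes.grab_frame('scene')[100:,150:400].repeat(1,0)[:284].__class__(0) if 0 else cv2.resize(eyes.grab_frame('scene')[90:230,200:400],(400,280)).copy() if 0 else np.vstack([cv2.resize(eyes.grab_frame('scene')[90:230,200:400],(400,280)),np.zeros((104,400,3),np.uint8)])]))
o=bot.observe();print(o['clock'],o['position'],o['force'],o['moment'],o['grip_width'])
```

```text
10.55 [ 0.5495 -0.0502  0.0865] [ 0.8627  0.3208 -4.9475] [ 0.0532 -0.0167 -0.0393] 0.009738082901413885
```

View pics/w5.png

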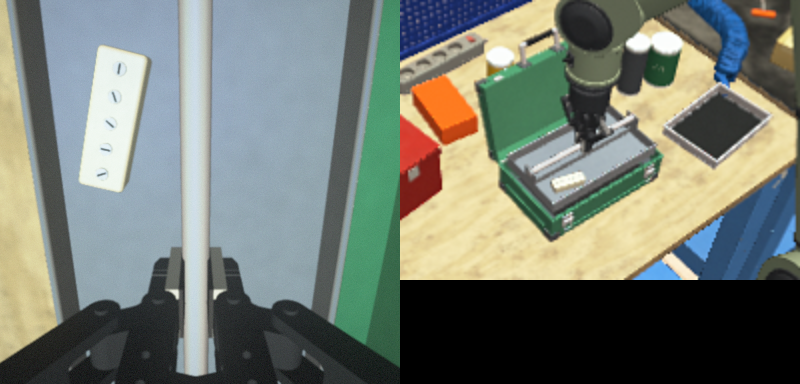

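The tray hangs level in the grip (4.9 N) with the terminal at (115,118). I'll raise it and carry it to the left.

Request:
shift_gripper(increments=[0,0,0,-0.15,0,0,0,0,0,0,-0.35,0,0,0,0,0,0,-0.55,0,0,0,0,0.1,-0.03,-0.6,0,0,0,0,0.3,-0.08,-0.6,0,0,0], grip_n=60)

```text
clock: 11.18
position: [0.5427, -0.0196, 0.1473]
tool_rot: [3.141, 0.0, 1.536]
force: [-0.3, 1.2, -4.2]
grip_width: 0.0096
finger_force: 58.9
```

Request:
shift_gripper(increments=[0,0.3,-0.08,0,0,0,0,0,0.6,-0.16,0,0,0,0,0,0.9,-0.24,0,0,0,0,0,1.2,-0.3,0,0,0,0,0,1.5,-0.36,0,0,0,0], grip_n=60)

```text
clock: 11.8
position: [0.5112, 0.1328, 0.1468]
tool_rot: [-3.141, -0.0, 1.537]
force: [0.9, 0.2, -5.0]
grip_width: 0.0098
finger_force: 58.9
```

Request:
shift_gripper(increments=[0,0.3,-0.08,0,0,0,0,0,0.6,-0.16,0,0,0,0,0,0.9,-0.24,0,0,0,0,0,1.2,-0.3,0.1,0,0,0,0,1.45,-0.36,0.3,0,0,0], grip_n=60)

```text
clock: 12.42
position: [0.4803, 0.2793, 0.117]
tool_rot: [3.141, -0.001, 1.538]
force: [0.8, 0.4, -4.5]
grip_width: 0.0098
finger_force: 58.9
```

Request:
shift_gripper(increments=[0,0.1,-0.02,0.2,0,0,0,0,0.12,-0.02,0.4,0,0,0,0,0.12,-0.02,0.55,0,0,0,0,0.12,-0.02,0.65,0,0,0,0,0.12,-0.02,0.7,0,0,0], grip_n=60)

```text
clock: 13.05
position: [0.4796, 0.2889, 0.0466]
tool_rot: [-3.141, 0.0, 1.536]
force: [1.0, 0.2, -4.8]
grip_width: 0.0096
finger_force: 58.9
```

To row units: 0.032 m is 0.32, 0.029 m is 0.29.

Request:
shift_gripper(increments=[0,0,0,0.12,0,0,0,0,0,0,0.22,0,0,0,0,0,0,0.29,0,0,0,0,0,0,0.32,0,0,0,0,0,0,0.32,0,0,0], grip_n=60)

```text
clock: 13.68
position: [0.4793, 0.2895, 0.0149]
tool_rot: [-3.141, -0.0, 1.537]
force: [0.1, 0.7, -4.1]
grip_width: 0.0098
finger_force: 58.9
```

Request:
shift_gripper(increments=[0,0,0,0.02,0,0,0,0,0,0,0.04,0,0,0], grip_n=60)

```text
clock: 13.92
position: [0.4795, 0.2895, 0.0111]
tool_rot: [3.141, -0.0, 1.537]
force: [-1.1, -1.3, -3.5]
grip_width: 0.0096
finger_force: 59.2
```

To row units: 0.003 m is 0.03, 0.002 m is 0.02.

Request:
shift_gripper(increments=[0,0,0,0.02,0,0,0,0,0,0,0.03,0,0,0], grip_n=60)

```text
clock: 14.18
position: [0.4797, 0.2895, 0.0105]
tool_rot: [3.14, 0.001, 1.537]
force: [-18.9, -15.3, 69.8]
grip_width: 0.0096
finger_force: 66.7
```

The manual's scale: shifts go in units of 100 mm and turns go in units of 0.25 rad. Converting my numbers, -0.03 m is -0.3, -0.004 m is -0.04.

Request:
shift_gripper(increments=[0,0,0,-0.03,0,0,0,0.034,0,0,-0.03,0,0,0,0.034,0,0,-0.03,0,0,0,0.034,0,0,-0.04,0,0,0,0.034,0,0,-0.3,0,0,0], grip_n=30)

```text
clock: 14.8
position: [0.4784, 0.289, 0.037]
tool_rot: [-3.139, 0.001, 1.537]
force: [-0.1, -0.3, 0.6]
grip_width: 0.0342
finger_force: 0.0
```

Request:
shift_gripper(increments=[0.034,0,0,-0.5,0,0,0,0.034,0,0,-1,0,0,0,0.034,-0.3,0.05,-1.5,0,0,0,0.034,-0.8,0.12,-1.8,0,0,0,0.034,-1.3,0.2,-2.1,0,0,0], grip_n=30)

```text
clock: 15.42
position: [0.4949, 0.1574, 0.2491]
tool_rot: [3.141, -0.0, 1.537]
force: [2.0, -0.2, 0.6]
grip_width: 0.0339
finger_force: 0.0
```

Request:
shift_gripper(increments=[0.034,-0.55,0.1,-0.2,0,0,0,0.034,-1.1,0.2,-0.5,0,0,0,0.034,-1.7,0.3,-0.6,0,0,0,0.034,-2.1,0.35,-0.6,0,0,0,0.034,-2.1,0.35,-0.6,0,0,0], grip_n=30)

```text
clock: 16.05
position: [0.5227, -0.0555, 0.3078]
tool_rot: [-3.141, 0.001, 1.532]
force: [-1.1, -0.0, 0.9]
grip_width: 0.0339
finger_force: 0.0
```

Run:
```python
from h import *
import pickle
c=eyes.calibration('wrist');cv2.imwrite('pics/w6.png',eyes.grab_frame('wrist'));pickle.dump(c,open('w6.pkl','wb'))
t=eyes.grab_frame('top');cv2.imwrite('pics/top6.png',t)
o=bot.observe();print(o['clock'],o['position'],o['qpos'],o['tool_rot'])
x=cv2.imread('pics/w6.png')[:,80:480]
y=cv2.resize(t[140:260,120:370],(400,192),interpolation=3)
z=np.zeros((384,400,3),np.uint8);z[:192]=y
cv2.imwrite('pics/v6.png',np.hstack([x,z]))
```

```text
16.15 [ 0.5227 -0.052   0.3079] [ 0.4203  0.3058 -0.5541  1.7116  0.1723  1.1732 -0.2144] [-3.1414 -0.0004  1.5365]
```

View pics/v6.png

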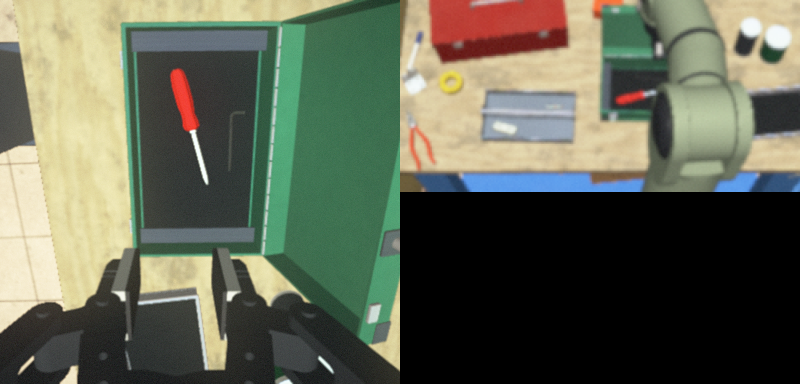

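The tray stands on the bench with the terminal and bolt in it. The driver lies with its handle end at full-frame (257,69), collar (272,131) and blade tip (287,184). Next: segment the red handle and get its position.

Run:
```python
from h import *
import pickle;c=pickle.load(open('w6.pkl','rb'))
w=cv2.imread('pics/w6.png');hsv=cv2.cvtColor(w,cv2.COLOR_BGR2HSV)
m=((hsv[...,1]>150)&(hsv[...,2]>90)&((hsv[...,0]<8)|(hsv[...,0]>172)));m[200:]=0;m[:,:200]=0;m[:,330:]=0
v,u=np.nonzero(m);P=np.c_[u,v].astype(float)
line=cv2.fitLine(P.astype(np.float32),2,0,.01,.01).ravel();d=line[:2]*np.sign(line[3]*-1 if 0 else line[1]);s=(P-line[2:])@d;e=[line[2:]+d*s.min(),line[2:]+d*s.max()]
print(len(P),e)
g=onz(c,[*e,(287,185)],.0125);print(g,np.linalg.norm(g[0]-g[1]),np.linalg.norm(g[0]-g[2]))
ax=(g[0]-g[2]);ax/=np.linalg.norm(ax);grip=g[0]-ax*.045;print('grip',grip,'ax',ax,np.degrees(np.arctan2(ax[1],ax[0])))
# second view: scene
s=eyes.calibration('scene');f=eyes.grab_frame('scene');cv2.imwrite('pics/scene6.png',f)
uv=proj(s,[grip,g[0]]);print(uv)
h=cv2.cvtColor(f,cv2.COLOR_BGR2HSV);x,y=uv[0].astype(int);mm=((h[...,1]>150)&((h[...,0]<8)|(h[...,0]>172)))[y-20:y+20,x-25:x+25]
vv,uu=np.nonzero(mm);print(len(vv),uu.mean()+x-25,vv.mean()+y-20)
cw=P.mean(0);print('tri centroid',tri([c,s],[cw,(uu.mean()+x-25,vv.mean()+y-20)]),onz(c,[cw],.0125))
```

```text
993 [array([255.4506,  68.6849]), array([271.7258, 129.2677])]
[[ 0.5272  0.0414  0.0125]
 [ 0.5461 -0.0361  0.0125]
 [ 0.5659 -0.1151  0.0125]] 0.07977238549719892 0.16122996930481873
grip [ 0.538  -0.0023  0.0125] ax [-0.2398  0.9708  0.    ] 103.87458934589586
[[281.385  187.1457]
 [274.7176 194.0318]]
88 281.34090909090907 187.52272727272728
tri centroid [0.5354 0.0024 0.0163] [[0.5365 0.0033 0.0125]]
```

To row units: 0.0502 m is 0.502, 0.0136 m is 0.136, -0.2765 rad is -1.106.

Request:
shift_gripper(increments=[0.034,0.25,0.136,0.5,0,0,-0.56,0.034,0.502,0.136,1,0,0,-1.106,0.034,0.502,0.136,1.5,0,0,-1.106,0.034,0.502,0.136,2,0,0,-1.106,0.034,0.502,0.136,2.35,0,0,-1.106], grip_n=25)

```text
clock: 16.82
position: [0.5372, -0.001, 0.071]
tool_rot: [-3.14, -0.001, 1.816]
force: [0.9, -0.1, 0.0]
grip_width: 0.0343
finger_force: 0.0
```

Request:
shift_gripper(increments=[0.034,0,0,0.3,0,0,0,0.034,0,0,0.55,0,0,0,0.034,0,0,0.7,0,0,0,0.034,0,0,0.75,0,0,0,0.034,0,0,0.75,0,0,0], grip_n=25)

```text
clock: 17.45
position: [0.5383, -0.0022, -0.0016]
tool_rot: [3.141, -0.0, 1.814]
force: [0.2, 0.3, -0.3]
grip_width: 0.0339
finger_force: 0.0
```

Run:
```python
from h import *
w=eyes.grab_frame('wrist');cv2.imwrite('pics/w7.png',w);o=bot.observe();print(o['position'],o['tool_rot'],o['force'])
```

```text
[ 0.5385 -0.0024 -0.0013] [3.1408 0.0001 1.8134] [-0.165  -0.4274  0.7769]
```

View pics/w7.png

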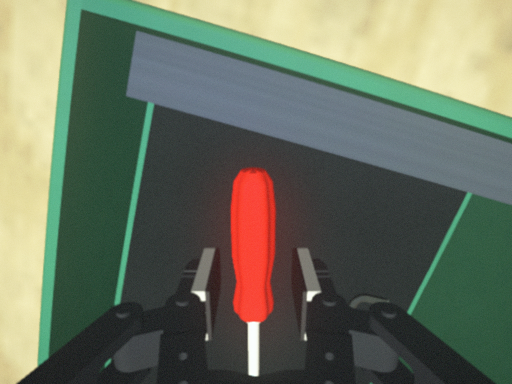

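The handle, centred at column 252, lies square between the pads (centre ~256). Now feeling downward for the floor.

To row units: 0.01 m is 0.1, 0.005 m is 0.05.

Request:
shift_gripper(increments=[0.034,0,-0.01,0.05,0,0,0,0.034,0,-0.01,0.1,0,0,0,0.034,0,-0.01,0.1,0,0,0], grip_n=25)

```text
clock: 17.88
position: [0.5369, -0.0028, -0.0123]
tool_rot: [-3.141, -0.0, 1.813]
force: [0.5, 0.7, -0.1]
grip_width: 0.0342
finger_force: 0.0
```

Request:
shift_gripper(increments=[0.034,0,0,0.01,0,0,0,0.034,0,0,0.02,0,0,0,0.034,0,0,0.03,0,0,0], grip_n=25)

```text
clock: 18.25
position: [0.5371, -0.0028, -0.015]
tool_rot: [3.142, -0.0, 1.813]
force: [-0.5, -0.7, -0.2]
grip_width: 0.034
finger_force: 0.0
```

Request:
shift_gripper(increments=[0,0,0,0,0,0,0,0,0,0,0,0,0,0,0,0,0,0,0,0,0], grip_n=40)

```text
clock: 18.62
position: [0.5371, -0.0028, -0.0149]
tool_rot: [3.142, 0.0, 1.813]
force: [-0.9, 0.1, 1.7]
grip_width: 0.0195
finger_force: 39.1
```

Request:
shift_gripper(increments=[0,0,0,-0.1,0,0,0,0,0,0,-0.4,0,0,0,0,0,0,-0.8,0,0,0,0,0,0,-1.2,0,0,0,0,0,0,-1.5,0,0,0], grip_n=40)

```text
clock: 19.25
position: [0.5373, -0.0028, 0.1373]
tool_rot: [3.14, 0.0, 1.813]
force: [-0.8, -0.9, -0.5]
grip_width: 0.0198
finger_force: 39.2
```

Run:
```python
from h import *
s=eyes.calibration('scene');f=cv2.imread('pics/scene0.png')
m=(f[125:185,325:395].max(2)<75).astype(np.uint8)
n,l,st,ce=cv2.connectedComponentsWithStats(m);k=1+st[1:,4].argmax();print(st[k],ce[k])
v,u=np.nonzero(l==k);q=onz(s,np.c_[u+325.,v+125.],.004)[:,:2]
print(cv2.minAreaRect((q*1000).astype(np.float32)))
o=bot.observe();print(o['position'],o['force'],o['grip_width'],totool(np.array([.480,-.357,.1])-o['position']))
w=eyes.grab_frame('wrist');cv2.imwrite('pics/w8.png',w)
```

```text
[ 11  11  44  33 733] [33.0136 27.3165]
((491.28375244140625, -410.71002197265625), (121.58380126953125, 170.30667114257812), 5.655364513397217)
[ 0.5373 -0.0028  0.1373] [-0.8027 -0.8953 -0.5253] 0.01975072860579981 [-0.3301 -0.1407  0.0372]
```

To row units: -0.03 m is -0.3, -0.21 m is -2.1, 0.146 rad is 0.584.

Request:
shift_gripper(increments=[0,-0.3,-0.13,0,0,0,0.12,0,-0.75,-0.32,0,0,0,0.24,0,-1.2,-0.51,0,0,0,0.36,0,-1.65,-0.7,0,0,0,0.48,0,-2.1,-0.89,0,0,0,0.584], grip_n=40)

```text
clock: 19.92
position: [0.5007, -0.2295, 0.1355]
tool_rot: [3.141, 0.0, 1.667]
force: [0.3, -0.2, -0.1]
grip_width: 0.0196
finger_force: 39.2
```

Run:
```python
from h import *
o=bot.observe();print(totool(np.array([.4797,-.361,.05])-o['position']),o['grip_width'],o['clock'])
```

```text
[-0.1288 -0.0335  0.0855] 0.0195520894716448 19.925
```

To row units: -0.129 m is -1.29, -0.09 m is -0.9.

Request:
shift_gripper(increments=[0,-0.45,-0.12,0,0,0,0,0,-0.9,-0.23,0,0,0,0,0,-1.29,-0.335,0.2,0,0,0,0,-1.29,-0.335,0.5,0,0,0,0,-1.29,-0.335,0.75,0,0,0], grip_n=40)

```text
clock: 20.55
position: [0.4797, -0.36, 0.0593]
tool_rot: [-3.141, -0.0, 1.666]
force: [0.4, 0.2, -0.2]
grip_width: 0.0192
finger_force: 39.2
```

Run:
```python
from h import *
w=eyes.grab_frame('wrist');c=eyes.calibration('wrist');o=bot.observe();print(o['position'],o['tool_rot'],o['force'],o['grip_width'])
s=eyes.grab_frame('scene');x,y=proj(eyes.calibration('scene'),[[.48,-.39,.02]])[0].astype(int)
s=cv2.resize(s[y-48:y+48,x-35:x+35],(280,384),interpolation=3)
cv2.imwrite('pics/v9.png',np.hstack([w,s]))
import pickle;pickle.dump(c,open('w9.pkl','wb'))
```

```text
[ 0.4786 -0.3589  0.0564] [-3.139  -0.0027  1.667 ] [-1.9039  1.2177 -5.2415] 0.019623998678931893
```

View pics/v9.png

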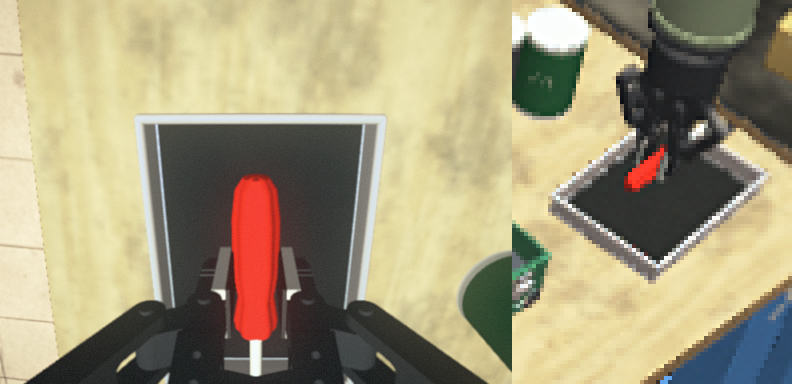

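The driver sits square over the tray: near rim at row 118, walls at columns 137–385, handle end at (256,175). Check the end clearance, then lower.

Run:
```python
from h import *
import pickle;c=pickle.load(open('w9.pkl','rb'))
print(onz(c,[(137,118),(385,118)],.026),onz(c,[(256,176)],.085))
```

```text
[[ 0.4071 -0.3026  0.026 ]
 [ 0.546  -0.289   0.026 ]] [[ 0.4756 -0.3137  0.085 ]]
```

Request:
shift_gripper(increments=[0,0,0,0.15,0,0,0,0,0,0,0.3,0,0,0,0,0,0,0.45,0,0,0,0,0,0,0.6,0,0,0,0,0,0,0.7,0,0,0], grip_n=40)

```text
clock: 21.28
position: [0.48, -0.3594, -0.0112]
tool_rot: [-3.141, -0.001, 1.667]
force: [0.1, 0.1, -0.3]
grip_width: 0.0193
finger_force: 39.2
```

To row units: 0.003 m is 0.03, 0.002 m is 0.02.

Request:
shift_gripper(increments=[0,0,0,0.01,0,0,0,0,0,0,0.02,0,0,0,0,0,0,0.03,0,0,0], grip_n=40)

```text
clock: 21.65
position: [0.4804, -0.3598, -0.0126]
tool_rot: [3.141, 0.0, 1.667]
force: [0.7, 0.3, 0.2]
grip_width: 0.0199
finger_force: 39.2
```

Request:
shift_gripper(increments=[0,0,0,0.01,0,0,0,0,0,0,0.01,0,0,0], grip_n=40)

```text
clock: 21.9
position: [0.4802, -0.3597, -0.0139]
tool_rot: [3.142, 0.0, 1.667]
force: [0.9, -0.5, -0.3]
grip_width: 0.0198
finger_force: 39.2
```

Within about 1 mm of the lift height, so release gently and go up.

To row units: -0.04 m is -0.4, -0.01 m is -0.1.

Request:
shift_gripper(increments=[0.0,0,0,0.01,0,0,0,0.034,0,0,0,0,0,0,0.034,0,0,0,0,0,0,0.034,0,0,-0.1,0,0,0,0.034,0,0,-0.4,0,0,0], grip_n=20)

```text
clock: 22.52
position: [0.4796, -0.3591, 0.026]
tool_rot: [-3.14, -0.001, 1.667]
force: [-0.2, 0.3, 1.4]
grip_width: 0.0343
finger_force: 0.0
```

Request:
shift_gripper(increments=[0.034,0,0,-0.5,0,0,0,0.034,0,0,-1,0,0,0,0.034,0,0,-1.5,0,0,0,0.034,0,0,-1.7,0,0,0,0.034,0,0,-1.7,0,0,0], grip_n=20)

```text
clock: 23.15
position: [0.4807, -0.36, 0.1981]
tool_rot: [3.139, 0.002, 1.667]
force: [-0.5, -0.3, -0.9]
grip_width: 0.0343
finger_force: 0.0
```

Run:
```python
from h import *
c=eyes.calibration('wrist');w=eyes.grab_frame('wrist');cv2.imwrite('pics/w10.png',w);o=bot.observe();print(o['position'],o['force'],o['grip_width'],o['clock'])
hsv=cv2.cvtColor(w,cv2.COLOR_BGR2HSV);m=((hsv[...,1]>150)&(hsv[...,2]>90)&((hsv[...,0]<8)|(hsv[...,0]>172)))
v,u=np.nonzero(m);P=np.c_[u,v].astype(np.float32)
q=onz(c,P,.0125)[:,:2];print(len(P),cv2.minAreaRect((q*1000).astype(np.float32)))
s=eyes.grab_frame('top');s0=cv2.imread('pics/top0.png');
for n,(x,y) in dict(tins=(345,163),tape=(151,190),pliers=(132,230)).items():
    print(n,cv2.absdiff(s,s0)[y-14:y+14,x-14:x+14].mean())
p=eyes.calibration('top');print('handle at',proj(p,[[.705,-.055,.27]]),s[100:200:20,280].tolist())
```

```text
[ 0.4802 -0.3597  0.1967] [ 0.0509 -0.3698 -0.2377] 0.033815175472830035 23.2
1470 ((480.6247253417969, -354.85223388671875), (22.072509765625, 80.02528381347656), 5.54754114151001)
tins 27.514880952380953
tape 7.548044217687075
pliers 7.613945578231292
handle at [[278.3804 138.6022]] [[116, 58, 43], [148, 189, 209], [90, 108, 116], [86, 111, 69], [64, 82, 49]]
```

Request:
shift_gripper(increments=[0.034,0,0,0,0,0,0,0.034,0,0,0,0,0,0,0.034,0,0,0,0,0,0], grip_n=20, lines="1,2")

```text
clock: 23.62
position: [0.4801, -0.3595, 0.1956]
```

```bash
python3 -c "
from workcell import bot, eyes, workorder
print(workorder.job_done())"
```

```text
the job is handed in; nothing more can be done
None
```

I handed the job in at about 24 s of the 72 s allowed, no verdict shown: the lid rests open on its stop, the tote tray stands on the bench left of the chest with its terminal block and bolt still in it, and the red screwdriver lies flat in the parts tray; the tape and pliers looked unmoved from above, while the arm hid the tins from that last check.

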